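Lock the tilting photo stand with its pin

ROBOT

A 6-joint arm with a two-finger parallel gripper is mounted at the origin on a cart in front of the work surface, level with it; the furniture and walls round the work are solid. World frame = base frame: x ahead of the robot, y to its left, z up, the work surface at z = 0. Lengths are in m, angles in rad, forces in N, time in s.
With the tool pointing down it reaches from about 0.275 to 0.75 m from the base axis. Payload 10.2 kg.
Tool frame: the origin (TCP) lies at the very end of the fingers, on their centre line; the grasp point (between the pads) lies 19 mm behind it (grip_depth is the distance from the TCP to the grasp point, in m); z points along the fingers, y is the line along which they close (so a half turn about z gives the same grasp; the last joint's range is limited). The gripper opens to 88 mm and grips with 3 to 60 N. Pads are 18 mm wide; open, the fingers measure 123 mm over their backs; the gripper's body (75 mm by 187 mm) begins 45 mm behind the grasp point.
Start: joints at [0.936, 0.313, 1.498, -0, 1.331, -0.223], TCP at [0.21, 0.481, 0.239] pointing down, gripper open.
Joint ranges: [-2.94, 2.94], [-0.97, 2.17], [0.19, 2.56], [-1.23, 4.37], [0.02, 3.11], [-2.88, 2.88]. Speed limits (rad/s): [2.39, 2.39, 3.01, 3.14, 3.14, 3.14].

INTERFACE

Orientations are given as a unit quaternion [x, y, z, w].
In Python, from cell import * gives the robot as it stands. The module is installed in compiled form; this text tells all that it offers. Calls block until the motion is done:
- move_pose(position, orientation): joint-space move of the TCP to a pose.
- move_linear(position, rot=None, vel=0.15, f_stop=None): straight line of the TCP; rot=None keeps the orientation; vel is the mean speed in m/s. With f_stop (N) it stops when the force on the tool has changed by that much, and returns True; else False.
- move_j(angles): joint-space move.
- set_gripper(opening): finger opening in m; the grip force is fixed at half the most; returns when the fingers have stopped.
- sleep(seconds).
- inverse_kinematics(position, orientation): joint angles nearest the present ones, or None.
- camera(name): name is "scene" or "top" or "wrist"; returns (picture, depth): 480x640x3 uint8, blue, green, red; 480x640 float32, m along the optical axis (not along the pixel's ray), 0 where there is no reading.
- camera_model(name): a dict with "vertical_fov" (degrees; the focal length in pixels is half the picture's height over the tangent of half this angle, whatever the lens; pixels are square), "cx", "cy" (the principal point, pixels), "distortion" ([k1, k2, p1, p2, k3] as OpenCV has them; the pictures are not rectified), "position" and "orientation" of the camera in the world. Camera axes: x right, y down, z forward; pixel columns grow to the right and rows downward; lengths in m; the calibration is good to about 2 mm. A picture is of the moment at which its call begins: read the wrist's pose just before it. camera_model takes no time and is no camera call; for the wrist camera it gives the pose at the moment of the call.
A pose or a line that the arm cannot do raises IKError and nothing moves.
- hand_in(): hands the job in; it is judged then, once.
Readings, each from a call of its own:
- get_time(): time.
- get_joint_positions(): joint angles.
- get_joint_vel(): joint speeds.
- get_joint_efforts(): joint torques, N m.
- get_tcp_pos(): TCP position.
- get_tcp_rot(): TCP orientation.
- get_force(): force on the tool from outside, world axes, zero at the start.
- get_ft_torque(): the same for the moment, N m.
- get_grip_width(): finger opening in m.
- get_grip_force(): force on a finger pad.
Only numpy, scipy, OpenCV 4.12 (cv2) and the standard library are available. Lean on these libraries where they do the work, as an engineer would, in place of code of your own. Each camera call takes 0.05 s, during which the arm holds its last target. There are 200 camera calls.

TASK

Lock the tilting stand that holds the bronze mirror: take the steel locking pin out of its wooden rest and stand it in the hole on top of the stand's bearing block, then press the black lever pad down gently until the pin drops into the cross-hole hidden in the shaft, stopping as soon as you feel it catch, without forcing the lever. Finally push the pin straight down until its head sits flush on the block, and leave the other things on the table where they are.

Things in the scene. Friction and masses are not known exactly. Their poses are not given: they have to be found in the camera images.
- pin: Locking pin, loose, all steel: shank 10 mm diameter and 82 mm long with a 3 mm chamfer at the tip, then a round head 22 mm diameter and 20 mm tall; about 60 g. Origin at the centre of the tip, z along the pin towards the head (upright at the start). It stands in its rest with the head 86 to 106 mm above the table; grip it by the head.
- pin_head (a point): Centre of the top face of the pin's head, 102 mm above the tip.
- pin_rest: Wooden block 50 x 50 x 34 mm, fixed to the table, with a 12 mm hole 30 mm deep in its top that holds the pin upright. Origin at the centre of its underside, z up.
- stand: Fixed tilting photo stand: base plate 90 (x) by 255 (y) by 6 mm; over the origin an aluminium bearing block 54 (x) by 50 (y) mm, flat top 90 mm above the table; at y = +174 mm a post. Between them a bronze mirror (126 mm) sits on the horizontal shaft (along y, 50 mm above the table); the lever is on the block's -y side and points to -x. Origin on the table below the bore's axis, z up.
- bore_mouth (a point): Centre of the mouth of the vertical pin bore in the block's flat top, 90 mm above the table; bore 11.4 mm wide with a 3 mm chamfer; axes as the stand's. The bore guides the pin for 20 mm down to the shaft: with the cross-hole out of line the pin stands on the shaft, tip 20 mm below the mouth.
- shaft_centre (a point): Point on the shaft's axis inside the block, 50 mm below the mouth. The shaft core (radius 20 mm) has one straight cross-hole, 12 mm wide, unseen and unmarked. Once it is in line the pin drops by its own weight onto a spring catch in the lower bore, head's underside 9 to 20 mm above the block; from there it takes a push of 10 to 22 N until the head rests on the block.
- lever (a joint): Lever angle, rad: 0 = level, negative = handle raised; stops at -0.75 and 0.15. Starts at -0.65 to -0.50 and stays where left (friction 2 to 5 N at the pad). The cross-hole lines up somewhere from -0.38 to 0.0, different every time (it catches up to 0.06 later). When the pin has dropped in, the lever is locked to about 0.1 rad of play and the force rises steeply; over 18 N is forcing it.
- lever_pad (a point): Centre of the upper face of the lever's black thumb pad, 95.5 mm from the shaft axis and 45 mm to the -y side of the bore; the pad is 45 mm along the lever, 30 mm wide, 8 mm thick. Its point axes turn with the lever (x along the lever towards the shaft, z out of the upper face).
- loupe: Bystander: small black folding loupe, 29 x 48 x 22 mm, loose; origin at the centre of its underside.
- tape: Bystander: round red pocket tape measure, 56 x 55 x 18 mm, loose; origin at the centre of its underside.
- lens_cap: Bystander: round black lens cap, 66 mm diameter, 9 mm tall, loose; origin at the centre of its underside.

How it is judged:
By the outcome, as a careful person would: the job done as asked, in the order asked, and still so for the second after the job is handed in, with the robot touching nothing.
It also fails if it takes over 61 s, if anything falls off the work surface, if the arm or the gripper's body presses on something with over 40 N, if the wrist force passes 120 N, or if a joint passes its speed limit or range.

## Working session

There is one attempt and no reset: what is moved stays moved. The work goes in short steps, each a Python script; the robot and the scene stay as the last script left them, time stands still between calls to the robot, and variables do not carry over. Pictures are saved under pics/ and viewed, at most 10 in all, crops included, and the job is handed in when it is done.

```bash
mkdir -p pics
cat > h.py <<'E'
from cell import *
import numpy as np, cv2
from scipy.spatial.transform import Rotation as R
def cam(n):
    m=camera_model(n); p,d=camera(n); return m,p,d
def K(m):
    f=240/np.tan(np.radians(m["vertical_fov"])/2); return np.array([[f,0,m["cx"]],[0,f,m["cy"]],[0,0,1.]])
def ray(m,u,v):
    q=cv2.undistortPoints(np.array([[[u,v]]],float),K(m),np.array(m["distortion"],float))[0,0]
    return R.from_quat(m["orientation"]).apply([q[0],q[1],1.])
def at_depth(m,d,u,v): return np.array(m["position"])+ray(m,u,v)*d[int(round(v)),int(round(u))]
def at_z(m,u,v,z):
    r=ray(m,u,v);p=np.array(m["position"]);return p+r*(z-p[2])/r[2]
def cloud(m,d):
    v,u=np.mgrid[0:480,0:640]
    q=cv2.undistortPoints(np.stack([u,v],-1).reshape(-1,1,2).astype(float),K(m),np.array(m["distortion"],float)).reshape(-1,2)
    P=np.c_[q,np.ones(len(q))]*d.reshape(-1,1)
    return (R.from_quat(m["orientation"]).apply(P)+m["position"]).reshape(480,640,3)
E
python3 - <<'E'
from h import *
import pickle
for n in("top","scene"):
    m,p,d=cam(n); cv2.imwrite(f"pics/{n}0.png",p); pickle.dump((m,p,d),open(f"{n}0.pkl","wb")); print(n,m)
print(get_tcp_rot(),get_time())
E
```

```text
top {'vertical_fov': 46.64867548345686, 'cx': 323.61669315358216, 'cy': 242.56669457473228, 'distortion': array([-0.03659917,  0.        ,  0.        ,  0.        ,  0.        ]), 'position': array([ 0.43781286, -0.03102979,  1.50089246]), 'orientation': array([ 0.71116882, -0.70209073,  0.02585438, -0.02528002])}
scene {'vertical_fov': 42.93531336448485, 'cx': 331.4969875190836, 'cy': 242.22128003487333, 'distortion': array([0.02177511, 0.        , 0.        , 0.        , 0.        ]), 'position': array([-0.05707656, -0.65400685,  0.99290281]), 'orientation': array([ 0.85766741, -0.34321853,  0.13769953, -0.35727649])}
[ 2.04438470e-01  9.78879252e-01 -5.19180685e-04 -2.27032296e-04] 0.1
```

View pics/top0.png

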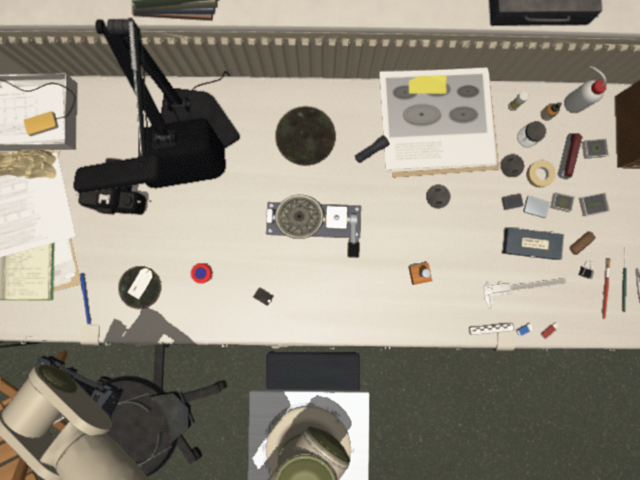

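View pics/scene0.png

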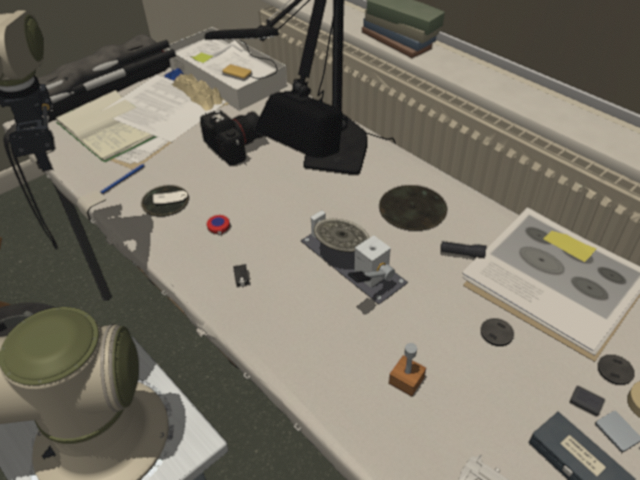

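Top view: pin rest at about (420,273), with the pin head near (424,267). The block's white top is at (337,217) and the black lever pad at (353,249). The mirror is at (300,216), and the bystanders are clear of the path.

Run:
```python
from h import *
import pickle
m,p,d=pickle.load(open("top0.pkl","rb"))
print("head",at_z(m,424,267,.106),"rest",at_z(m,420,273,.034),"bore",at_z(m,337,217,.09),"pad",at_z(m,353,250,.1))
w=camera_model("wrist"); Rt=R.from_quat(get_tcp_rot())
print("wrist rel",Rt.inv().apply(w["position"]-np.array(get_tcp_pos())),(Rt.inv()*R.from_quat(w["orientation"])).as_matrix().round(3),w["vertical_fov"])
c=np.hstack([cv2.resize(p[180:300,250:350+20],(600,600),interpolation=cv2.INTER_CUBIC)]);cv2.imwrite("pics/topc.png",c)
```

```text
head [ 0.48069182 -0.2840766   0.106     ] rest [ 0.46696707 -0.28657583  0.034     ] bore [ 0.6058531 -0.0648119  0.09     ] pad [ 0.52148821 -0.10583867  0.1       ]
wrist rel [ 0.0666288   0.00090037 -0.1452606 ] [[-0.    -0.965 -0.262]
 [ 1.     0.    -0.   ]
 [ 0.    -0.262  0.965]] 65.34261164552868
```

View pics/topc.png

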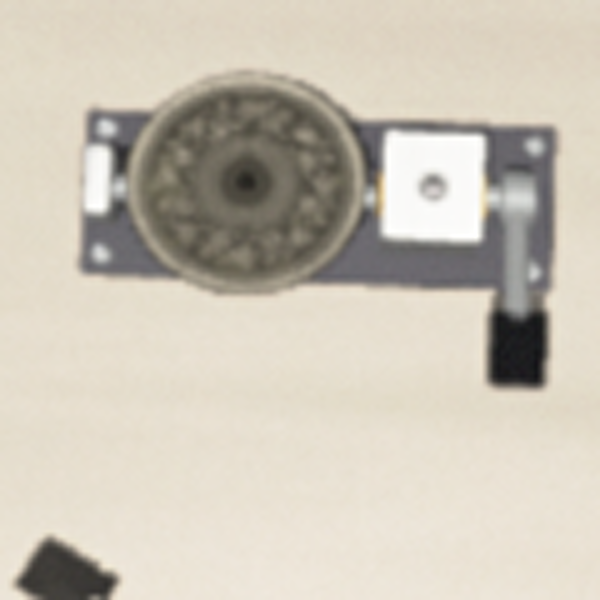

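Run:
```python
from h import *
import pickle
for n,x in(("blk",[.575,-.075,.25]),("pin",[.47,-.284,.25])):
    move_pose(x,[0,1,0,0]); m,p,d=cam("wrist"); pickle.dump((m,p,d),open(n+".pkl","wb")); cv2.imwrite(f"pics/{n}.png",p)
    C=cloud(m,d); ok=d>0
    zr=(.1,.112) if n=="pin" else (.085,.095)
    s=ok&(C[...,2]>zr[0])&(C[...,2]<zr[1]); 
    print(n,s.sum(),C[s].mean(0),C[s].min(0),C[s].max(0),get_time(),get_force())
```

```text
blk 4042 [ 0.59207888 -0.08051337  0.08943898] [ 0.45598247 -0.29349537  0.08502013] [ 0.63481608 -0.03985048  0.09499409] 2.5167 [ 0.15569957 -0.25072118  0.49780264]
pin 1402 [ 0.49496532 -0.18404157  0.10620958] [ 0.45615468 -0.30089548  0.10001862] [ 0.52908721 -0.09372985  0.11198662] 3.5 [ 0.47116336  0.23447428 -0.42498661]
```

View pics/blk.png

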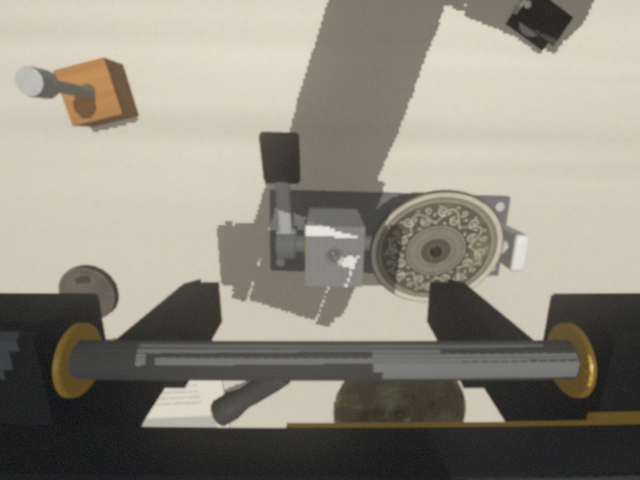

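View pics/pin.png

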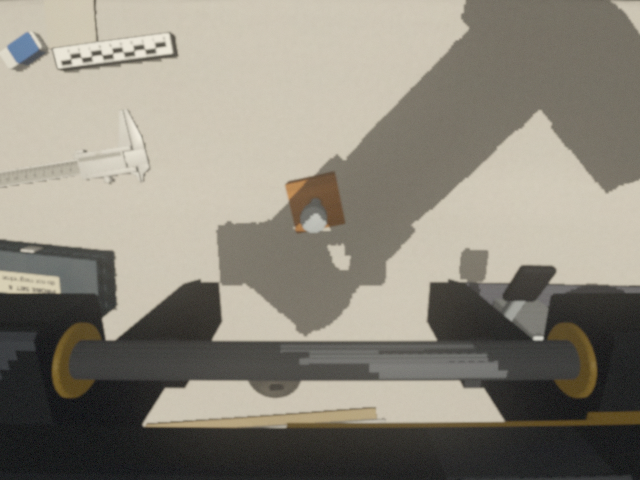

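Block view: block top at x 305–363, y 230–287, bore at about (336,256), pad at (280,158). Pin view: head at about (315,217). I'll refine the pin and block from enlarged crops and depth.

Run:
```python
from h import *
import pickle
out=[]
for n,(u0,v0),(w,h) in(("blk",(255,120),(130,180)),("pin",(275,165),(80,90))):
    m,p,d=pickle.load(open(n+".pkl","rb")); C=cloud(m,d)
    c=p[v0:v0+h,u0:u0+w]; c=cv2.resize(c,None,fx=540/h,fy=540/h,interpolation=cv2.INTER_CUBIC);c=cv2.convertScaleAbs(c,alpha=1.3,beta=20); out.append(c)
    def st(l,u,v,uu,vv,z0,z1):
        q=C[v:vv,u:uu].reshape(-1,3); q=q[(q[:,2]>z0)&(q[:,2]<z1)]
        print(l,len(q),"med",np.median(q,0).round(4),"p1",np.percentile(q,1,0).round(4),"p99",np.percentile(q,99,0).round(4),"mid",((np.percentile(q,1,0)+np.percentile(q,99,0))/2).round(4))
        return q
    if n=="blk":
        st("blocktop",290,195,375,300,.086,.094)
        print("bore px",at_z(m,336,256,.09))
        q=st("pad",255,125,305,190,.06,.14); print(np.polyfit(q[:,0],q[:,2],1))
        s=(C[...,2]>.086)&(C[...,2]<.094); s[:195]=0;s[300:]=0;s[:,:290]=0;s[:,375:]=0
        pts=C[s][:,:2]; print(cv2.minAreaRect((pts*1000).astype(np.float32)))
    else:
        st("head",290,195,340,240,.103,.109); print(at_z(m,315,217,.106))
        st("rest",275,165,355,240,.028,.040)
cv2.imwrite("pics/crops.png",np.hstack(out)[:, :800] if sum(o.shape[1] for o in out)<=900 else np.hstack(out)); print([o.shape for o in out])
```

```text
blocktop 3353 med [ 0.6056 -0.065   0.0892] p1 [ 0.5801 -0.0891  0.0866] p99 [ 0.6337 -0.0409  0.0909] mid [ 0.6069 -0.065   0.0887]
bore px [ 0.60617917 -0.06342141  0.09      ]
pad 2089 med [ 0.5234 -0.1071  0.1031] p1 [ 0.5043 -0.122   0.088 ] p99 [ 0.5483 -0.0928  0.1127] mid [ 0.5263 -0.1074  0.1004]
[-0.56352416  0.39775544]
((607.315185546875, -64.98432922363281), (49.21930694580078, 54.77446746826172), 88.5355453491211)
head 554 med [ 0.4664 -0.2905  0.1052] p1 [ 0.4567 -0.3008  0.1034] p99 [ 0.4769 -0.281   0.1069] mid [ 0.4668 -0.2909  0.1052]
[ 0.46445781 -0.28963291  0.106     ]
rest 1921 med [ 0.4599 -0.2893  0.0332] p1 [ 0.4395 -0.3176  0.0307] p99 [ 0.4937 -0.2648  0.0352] mid [ 0.4666 -0.2912  0.033 ]
[(540, 390, 3), (540, 480, 3)]
```

```bash
python3 -c "
import cv2;i=cv2.imread('pics/crops.png');print(i.shape);cv2.imwrite('pics/crops2.png',cv2.resize(i,(min(800,i.shape[1]),i.shape[0])) if i.shape[1]>800 else i)"
```

```text
(540, 800, 3)
```

View pics/crops2.png

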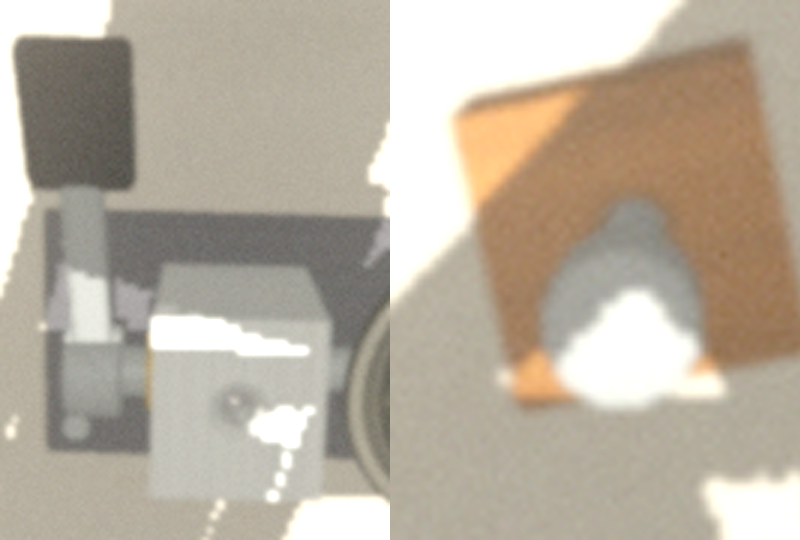

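Run:
```python
from h import *
import pickle
m,_,_=pickle.load(open("blk.pkl","rb"))
n=at_z(m,335,226,.09);f=at_z(m,335,286,.09);print("edges",n,f,"bore",at_z(m,334,254.3,.09))
bore=np.array([.606,-.065]); head=np.array([.4667,-.2907]); Q=[0,1,0,0]
set_gripper(.06)
move_linear([*head,.14],vel=.2); move_linear([*head,.077],vel=.1)
set_gripper(0); print("w",get_grip_width(),get_grip_force(),get_tcp_pos())
move_linear([*head,.207],vel=.15); print("w",get_grip_width(),get_force())
move_linear([*bore,.207],vel=.2)
mm,p,d=cam("wrist"); cv2.imwrite("pics/over.png",p); print(get_time(),get_tcp_pos())
```

```text
edges [ 0.57984468 -0.06450267  0.09      ] [ 0.63371462 -0.06403775  0.09      ] bore [ 0.60465726 -0.06514454  0.09      ]
w 0.020679789554261415 29.99455902725458 [ 0.46673046 -0.29071818  0.07704983]
w 0.020886532421073613 [-0.45758724  0.21947264 -1.34716158]
8.7917 [ 0.60571074 -0.06581114  0.207064  ]
```

View pics/over.png

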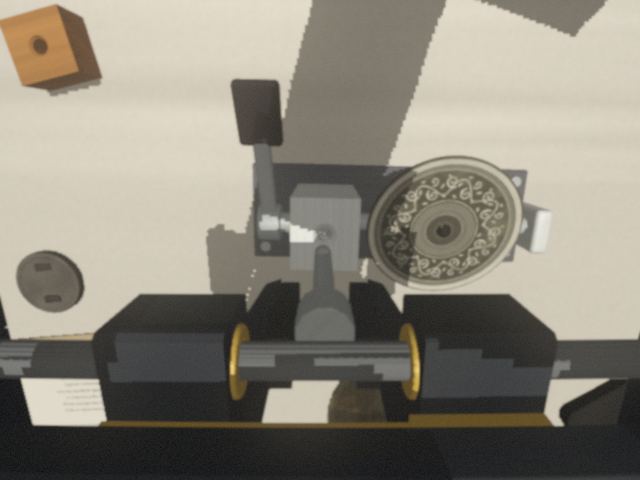

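Pin is held upright, tip near (322,248) and bore at about (324,234). Checking these numerically, then inserting.

Run:
```python
from h import *
m=camera_model("wrist")
print("tip",at_z(m,322,248,.134),"bore",at_z(m,324,234,.09), "edges",at_z(m,324,210,.09),at_z(m,324,270,.09))
i=cv2.imread("pics/over.png")[180:350,270:400]; cv2.imwrite("pics/overc.png",cv2.resize(i,None,fx=3.5,fy=3.5,interpolation=cv2.INTER_CUBIC))
```

```text
tip [ 0.60398833 -0.0664746   0.134     ] bore [ 0.60644543 -0.06527915  0.09      ] edges [ 0.58883065 -0.06525929  0.09      ] [ 0.63403974 -0.06531026  0.09      ]
```

View pics/overc.png

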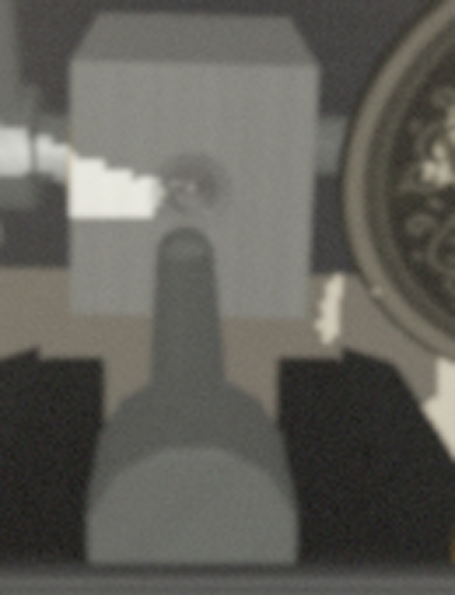

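Crop: tip face centre at (323,250.6) in the full image and bore at (325,234.3). That means the tip needs to move about +1 mm in x and +1 mm in y.

Run:
```python
from h import *
b=[.6069,-.0643]
move_linear([*b,.185],vel=.1)
f0=np.array(get_force())
hit=move_linear([*b,.135],vel=.03,f_stop=6)
print(hit,get_tcp_pos(),np.array(get_force())-f0,get_grip_width(),get_time())
```

```text
True [ 0.60724202 -0.06434083  0.1427768 ] [-1.62286672  0.00617295  5.26347508] 0.020481397594669066 10.4333
```

Run:
```python
from h import *
set_gripper(.05); move_linear([.607,-.0643,.24],vel=.15)
move_linear([.525,-.108,.24],vel=.2); set_gripper(0)
m,p,d=cam("scene"); cv2.imwrite("pics/stand.png",cv2.resize(p[190:350,280:460],None,fx=3,fy=3,interpolation=cv2.INTER_CUBIC))
C=cloud(m,d)[190:350,280:460]; q=C[(np.abs(C[...,0]-.607)<.02)&(np.abs(C[...,1]+.065)<.02)]; print(np.percentile(q[:,2],[90,99,100]))
print(get_time(),get_force())
```

```text
[0.17223717 0.17529807 0.17677437]
13.3333 [1.11211219 0.29540343 0.13978826]
```

View pics/stand.png

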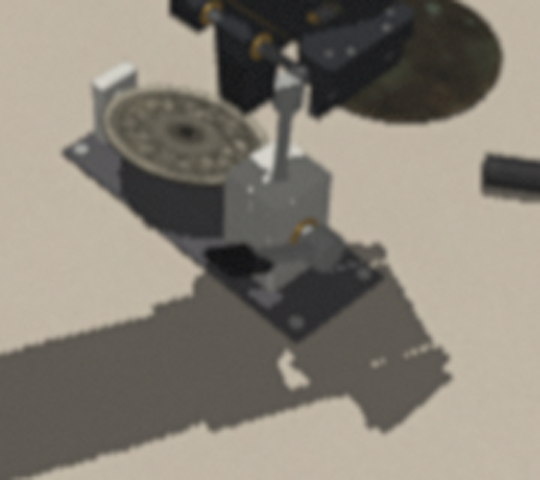

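Pin stands in the bore with its head top at z≈0.172, as expected. Now pressing the pad.

```bash
cat >> h.py <<'E'
def pinz():
    m,p,d=cam("scene"); C=cloud(m,d)[190:350,280:460]
    q=C[(np.abs(C[...,0]-.607)<.015)&(np.abs(C[...,1]+.065)<.015)]; return np.percentile(q[:,2],[90,99,100])
E
python3 - <<'E'
from h import *
move_linear([.525,-.109,.118],vel=.12)
f0=np.array(get_force()); print("f0",f0)
hit=move_linear([.510,-.109,.0475],vel=.011,f_stop=9)
print(hit,get_tcp_pos(),np.array(get_force())-f0,get_time()); print(pinz())
E
```

```text
f0 [0.04935947 0.21638979 0.32200312]
False [ 0.51003617 -0.10903678  0.04752628] [ 2.52226372 -0.11220355  2.72721636] 21.2Traceback (most recent call last):
  File "<stdin>", line 5, in <module>
  File "h.py", line 21, in pinz
    q=C[(np.abs(C[...,0]-.607)<.015)&(np.abs(C[...,1]+.065)<.015)]; return np.percentile(q[:,2],[90,99,100])
                                                                           ~~~~~~~~~~~~~^^^^^^^^^^^^^^^^^^^^
    return _quantile_unchecked(
        a, q, axis, out, overwrite_input, method, keepdims, weights)
    return _ureduce(a,
                    func=_quantile_ureduce_func,
    ...<5 lines>...
                    overwrite_input=overwrite_input,
                    method=method)
    r = func(a, **kwargs)
    result = _quantile(arr,
                       quantiles=q,
    ...<2 lines>...
                       out=out,
                       weights=wgt)
    slices_having_nans = np.isnan(arr[-1, ...])
                                  ~~~^^^^^^^^^
IndexError: index -1 is out of bounds for axis 0 with size 0
```

Run:
```python
from h import *
m,p,d=cam("wrist"); m2,p2,d2=cam("scene")
a=p; b=p2
cv2.imwrite("pics/w2.png",np.hstack([cv2.resize(p,(480,360)),cv2.resize(p2[150:390,240:440],(300,360))]))
C=cloud(m,d)
s=(C[...,2]>.13)&(np.abs(C[...,0]-.607)<.03)&(np.abs(C[...,1]+.065)<.03); print(s.sum(),C[s].mean(0) if s.any() else 0)
s=(C[...,2]>.095)&(np.abs(C[...,0]-.607)<.03)&(np.abs(C[...,1]+.065)<.03); print(s.sum(),C[s].mean(0) if s.any() else 0)
```

```text
0 0
0 0
```

View pics/w2.png

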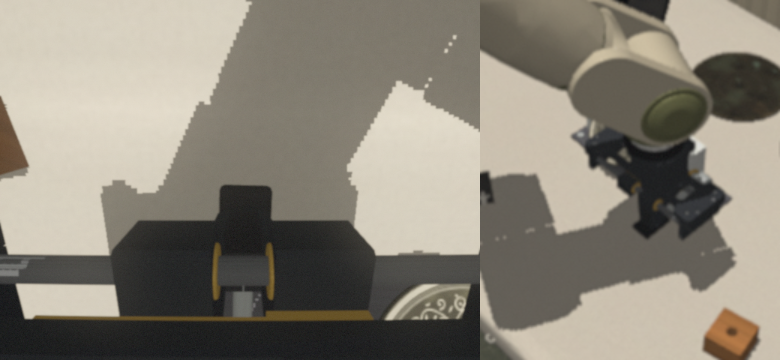

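The arm hides the pin in both views, and no force rise was felt. I'll back off and check the pin's height.

Run:
```python
from h import *
move_linear([.515,-.109,.24],vel=.2)
m,p,d=cam("wrist"); C=cloud(m,d)
n=(np.abs(C[...,0]-.607)<.02)&(np.abs(C[...,1]+.065)<.02)
print("wrist",np.percentile(C[n][:,2],[90,99,100]))
s=(np.abs(C[...,0]-.51)<.02)&(np.abs(C[...,1]+.109)<.012)&(C[...,2]>.02)&(C[...,2]<.14);q=C[s]
print(s.sum(),np.polyfit(q[:,0],q[:,2],1),np.median(q,0))
try: print(pinz())
except Exception: pass
print(get_time(),get_force())
cv2.imwrite("pics/w3.png",p)
```

```text
Traceback (most recent call last):
IndexError: index -1 is out of bounds for axis 0 with size 0
```

Run:
```python
from h import *
print(get_tcp_pos(),get_time())
def rep(n,C,nm,x,y,r,z0,z1):
    q=C[(np.hypot(C[...,0]-x,C[...,1]-y)<r)&(C[...,2]>z0)&(C[...,2]<z1)]
    if len(q)>5: print(n,nm,len(q),np.percentile(q[:,2],[50,90,99]).round(4),np.polyfit(q[:,0],q[:,2],1).round(3))
for n in("scene","wrist","top"):
    m,p,d=cam(n); C=cloud(m,d)
    rep(n,C,"pin",.607,-.065,.016,.08,.2); rep(n,C,"pad",.512,-.108,.016,.02,.13)
```

```text
[ 0.51452198 -0.10880134  0.23876474] 22.5167
scene pin 231 [0.1079 0.1243 0.1274] [-0.073  0.15 ]
scene pad 166 [0.0482 0.051  0.0525] [0.091 0.002]
wrist pad 917 [0.0457 0.0471 0.048 ] [0.08  0.005]
top pin 39 [0.1208 0.1256 0.1272] [-0.634  0.499]
```

The pin has dropped: head top is at 0.124, so its underside is about 14 mm above the block. The lever stopped within the play at about +0.08. Now pushing the pin home.

Run:
```python
from h import *
b=[.607,-.0648]
move_linear([*b,.20],vel=.15); move_linear([*b,.135],vel=.1)
f0=np.array(get_force())
hit=move_linear([*b,.1065],vel=.015,f_stop=32)
print(hit,get_tcp_pos(),np.array(get_force())-f0,get_time())
move_linear([*b,.2],vel=.1); move_linear([.50,-.108,.24],vel=.2)
for n in("scene","top"):
    m,p,d=cam(n); C=cloud(m,d)
    for nm,x,y,r,z0,z1 in(("pin",.607,-.065,.009,.08,.2),("pad",.512,-.108,.016,.02,.13)):
        q=C[(np.hypot(C[...,0]-x,C[...,1]-y)<r)&(C[...,2]>z0)&(C[...,2]<z1)]
        if len(q)>5: print(n,nm,len(q),np.percentile(q[:,2],[50,90,99]).round(4),np.polyfit(q[:,0],q[:,2],1).round(3))
print(get_time())
```

```text
False [ 0.60796284 -0.06551744  0.11037699] [-9.6994904  -0.90801568 26.22752317] 26.4
scene pin 74 [0.1097 0.1136 0.1149] [ 0.322 -0.089]
scene pad 159 [0.048  0.0506 0.0531] [0.084 0.005]
top pin 39 [0.1105 0.1147 0.1168] [-0.11   0.177]
28.3417
```

Probably seated (TCP at 0.1104). I'll push once more, slightly harder, to confirm it's solid.

Run:
```python
from h import *
b=[.607,-.0648]
move_linear([*b,.20],vel=.2); move_linear([*b,.118],vel=.1)
f0=np.array(get_force())
for z in(.1095,.1035):
    hit=move_linear([*b,z],vel=.015,f_stop=36)
    print(hit,get_tcp_pos(),np.array(get_force())-f0,get_time())
move_linear([*b,.2],vel=.1); move_linear([.50,-.108,.24],vel=.2)
m,p,d=cam("top"); C=cloud(m,d); q=C[np.hypot(C[...,0]-.607,C[...,1]+.065)<.009]; print(np.median(q[:,2]))
```

```text
False [ 0.60716151 -0.0648287   0.11056275] [-3.23528869  1.09891184  8.71601767] 30.7833
True [ 0.60733604 -0.06491818  0.11058367] [-2.99330287  1.23130839  7.09976823] 31.1
0.11078435300341372
```

```bash
python3 -c "
from cell import *
print(hand_in())"
```

```text
the job is handed in; nothing more can be done
None
```

I've handed the job in: the pin dropped into the cross-hole and is pushed home, with its head resting solidly on the block (top at about 110.5 mm against 110 mm nominal). I never felt the catch in the force; the lever press ran to its planned end and stopped inside the play at about +0.08 rad, at under 4 N when read there.

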